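# Find the hidden catch of a tool chest by feel and open its drawer

## Task

Open the drawer of the grey tool chest on the bench. Its catch is hidden under one stretch of the ribbed strip along the top front edge and can only be felt: keeping every touch under 25 N until the drawer is out, feel along the strip until it gives way, and press there until the drawer pops out. Then let the catch come back up, pull the drawer all the way out to its stop and let go, leaving the tin and the steel block on the chest where they stand.

Things in the scene. Friction and masses are not known exactly. Their poses are not given: they have to be found in the camera images.
- chest: Grey steel tool chest fixed to the bench, 260 mm deep (x), 360 wide (y), 140 high, flat-topped. Origin: centre of its underside; +x to its back, +y to its left end seen from the robot. Its front, at x = -130, is covered by the 12 mm thick wooden drawer front, from 14 to 122 mm above the bench. A ribbed metal strip runs along the top front edge, flush between an 8 mm front lip and the top panel.
- strip_left (a point): Left (+y) end of the strip: middle of its 44 mm width, on its top, 140 mm above the bench. The strip is six equal plates, 54 mm long each, end to end. Dark cross lines every 13.5 mm hide the joints; all plates look alike. Five are rigid; one, any of them, is the sprung catch plate. It sinks only if the whole fingertip stands on it; its neighbours (or the end wall) are then the pocket's walls.
- strip_right (a point): Right (-y) end of the strip: middle of its width, on its top surface, 140 mm above the bench. The line from strip_left to strip_right is the strip's centre line, 324 mm long. Beyond each end is an 18 mm end wall of the same height.
- catch (a joint): How far the hidden catch plate is pressed down, m: 0 flush, 0.014 bottom. It starts to move at 1 N and gives 1 mm more per 0.75 N (about 4 mm at 4 N); it lets the drawer go at about 0.009 to 0.010 (7 to 8 N), bottoms at about 11 N and springs back flush when let go. The reading does not tell where the plate is.
- drawer (a joint): How far the drawer is out, m: 0 shut and latched, 0.10 at its stop. It slides along the chest's -x. When the catch is pressed a spring throws it out by about 0.025 to 0.035 m; from there it slides with about 1 N of friction and stays where it is left.
- handle (a point): Middle of the drawer's straight steel bar handle, on the bar's axis: round bar 10 mm thick, 130 mm long, level along the chest's y, 103 mm above the bench (37 mm below the chest's top), its axis 44 mm in front of the drawer front (39 mm free behind the bar), with a post at each end. Moves with the drawer.
- tin: Bystander: open steel tin, 60 mm wide, 45 high, standing loose on the back half of the chest's top. Origin: centre of its underside.
- block: Bystander: steel block 50 x 90 x 30 mm lying loose on the back half of the chest's top. Origin: centre of its underside.

How it is judged (in metres and radians):
On the way, in this order (a step that is already met when the one before it is completed fails the run):
1. the hidden catch is pressed down (value of joint catch above 0.008 m and value of joint drawer below 0.015 m).
2. the drawer has popped out and the catch is let go (value of joint drawer above 0.015 m and value of joint catch below 0.003 m), for 0.1 s.
At the end, for the whole second after the job is handed in: The drawer stands at least 90 mm out of its 100 mm and at rest, the catch is back up (pressed by less than 3 mm), and the tin and the block on the chest are within 20 mm of where they were (value of joint drawer above 0.09 m and value of joint catch below 0.003 m and velocity of joint drawer between -0.01 and 0.01 m/s and distance of each of tin, block from where it was at the start of the episode below 0.02 m); the robot touches nothing.
It fails at once if something is touched with more than 25 N while the drawer is not yet out (less than 15 mm) (value of joint drawer below 0.015 m and contact force between any of the fingers, the arm and anything else above 25 N).
It fails at once if the tin or the block on the chest is moved by more than 20 mm or tipped (distance of any of tin, block from where it was at the start of the episode above 0.02 m or angle between any of tin, block's own z axis and vertical above 0.5 rad).
It also fails if it takes over 72 s, if anything falls off the work surface, if the arm or the gripper's body presses on something with over 40 N, if the wrist force passes 120 N, or if a joint passes its speed limit or range.

## Robot

A 6-joint arm with a two-finger parallel gripper is mounted at the origin on the work surface. World frame = base frame: x ahead of the robot, y to its left, z up, the work surface at z = 0. Lengths are in mm, angles in rad, forces in N, time in s.
With the tool pointing down it reaches from about 400 to 925 mm from the base axis. Payload 12.5 kg.
Tool frame: the origin (TCP) lies at the very end of the fingers, on their centre line; the grasp point (between the pads) lies 19 mm behind it (env.grip_point_offset is the distance from the TCP to the grasp point, in mm); z points along the fingers, y is the direction in which the jaws open and shut (so a half turn about z gives the same grasp; the last joint's range is limited). The gripper opens to 95 mm and grips with 3 to 60 N. Pads are 20 mm wide; open, the fingers measure 119 mm over their backs; the gripper's body (75 mm by 180 mm) begins 59 mm behind the grasp point.
Start: joints at [-1.235, 0.491, 1.559, -0, 1.092, -0.106], TCP at [267.255, -565, 186.861] pointing down, gripper open.
Joint ranges: [-3.1, 3.1], [-0.84, 2.19], [0.05, 2.79], [-1.13, 4.28], [0.06, 2.93], [-2.69, 2.69]. Speed limits (rad/s): [2.22, 2.22, 2.79, 3.14, 3.14, 3.14].

## Interface

Orientations are given as [roll, pitch, yaw] about the fixed x, y, z axes, in that order (R = Rz(yaw) Ry(pitch) Rx(roll)).
In Python, from cell import env gives the robot as it stands.
- The arm moves only by the tool drive_tool, never from a script. Its argument "commands" is a list of rows, each an object of numbers: "dx", "dy", "dz": the shift along the world's x, y, z in mm; "yaw": the turn about the world's z in degrees. In form: [{"dx": .., "dy": .., "dz": .., "yaw": ..}, ...]. A call has 1 to 5 rows; each row shifts and turns the commanded pose from where the row before left it; what a row does not reach is not made up. A row lasts 1/12 s, in which the tool goes at most 41.7 mm and 7.16 degrees, less where a joint would pass 70% of its speed; a pose out of reach is approached as far as the arm can. A call with a gripper value outside its range is refused whole. "grip" is the opening, from 0 (shut) to 1 (fully open), set as the call begins (left out, the last holds). The fingers move at their own pace and stop on an object; the grip force is fixed at half the most. Time passes only in rows, so rows that do not move let the fingers close. It gives the time, the measured TCP pose, the force and the opening at its end, in the units of the state.
- env.state(): the state, without advancing time (a new reading comes with each control period).
- env.read_camera(name): name is "scene" or "side" or "wrist"; returns the picture (400x640x3 uint8, red, green, blue); there is no depth.
- env.calibration(name): a dict with "intrinsics" (3x3 intrinsics, pixels), "rvec" (rotation vector, rad) and "tvec" (3), from world to camera coordinates, as OpenCV has them. Camera axes: x right, y down, z forward; pixel columns grow to the right and rows downward; lengths in mm; the calibration is good to about 2 mm. A picture is of the moment at which its call begins: read the wrist's pose just before it. calibration takes no time and is no camera call; for the wrist camera it gives the pose at the moment of the call.
- env.job_done(): hands the job in, once; it reports no verdict.
Trained networks look in the newest picture that a camera, given by its name, has taken for a name from the list of things; names that differ only in an ending like _2 or _b are one class to them, and where a whole thing is asked for, a point or a joint stands for the part that bears it (a point fixed in the world has none). Each returns a list of dicts, best first, with "conf" (0 to 1); they miss things now and then, are a little off and sometimes report something else, mostly with a low value. They report only what shows in the picture. A call takes as long as a camera call.
- env.trace(query, camera): "pixels" (400x640 bool, what is visible of it) and "pixel" ([column, row] in pixels, amid what is visible of it).
- env.place_of(query, camera): "pixel" ([column, row] in pixels: a listed point, or the origin of a listed thing).
The state is a dict: "t": time; "joints": joint angles; "qvel": joint speeds; "tau": joint torques, N m; "eef_pos": TCP position; "tcp_rot": TCP orientation; "ft_force": force on the tool from outside, world axes, zero at the start; "moment": the same for the moment, N m; "opening": opening from 0.0 (shut) to 1.0 (fully open).
Only numpy, scipy, OpenCV 4.12 (cv2) and the standard library are available. Lean on these libraries where they do the work, as an engineer would, in place of code of your own. Each camera call takes 0.05 s, during which the arm holds its last target.

## Working session

There is one attempt and no reset: what is moved stays moved. The work goes in short steps, Python scripts to look and compute and a tool call to move; the robot and the scene stay as the last step left them, time stands still between calls to the robot, and variables do not carry over. Pictures are saved under pics/ and viewed, and the job is handed in when it is done.

Besides the shell and the picture viewer there is one more tool, called after ">>>" as a command line: name --argument value ..., lists and objects as JSON in quotes. drive_tool: Moves the arm, as the interface text tells. Its arguments: {"type":"object","properties":{"commands":{"type":"array"},"grip":{"type":"number"}},"required":["commands"]}

```bash
mkdir -p pics; ls
cat > h.py <<'E'
import numpy as np,cv2
from cell import env
def cal(n):
    c=env.calibration(n); R=cv2.Rodrigues(np.array(c["rvec"],float))[0]
    return np.array(c["intrinsics"],float),R,np.array(c["tvec"],float).ravel()
def onplane(n,px,z):
    K,R,t=cal(n); d=R.T@np.linalg.solve(K,[px[0],px[1],1]); o=-R.T@t
    return o+d*(z-o[2])/d[2]
def proj(n,p):
    K,R,t=cal(n); q=K@(R@np.array(p,float)+t); return q[:2]/q[2]
def pic(n,f):
    im=env.read_camera(n); cv2.imwrite("pics/"+f,im[:,:,::-1]); return im
E
python3 - <<'E'
from h import *
np.set_printoptions(precision=1,suppress=True)
s=env.state();print(s)
Z=dict(strip_left=140,strip_right=140,handle=103,tin=140,block=140,chest=0)
for n in ["scene","side"]:
    pic(n,n+"0.png")
    for q in Z:
        r=env.place_of(q,n)
        for a in r[:2]: print(n,q,np.array(a["pixel"]),round(a["conf"],2),onplane(n,a["pixel"],Z[q]))
print(env.state()["t"])
E
```

```text
pics
{'t': 0.0, 'joints': array([-1.2,  0.5,  1.6, -0. ,  1.1, -0.1]), 'qvel': array([-0.,  0.,  0., -0.,  0.,  0.]), 'tau': array([ -0. , -61.3, -25.8,   0.1,   0. ,  -0. ]), 'eef_pos': array([ 267.2, -564.7,  186.3]), 'tcp_rot': array([-3.1, -0. ,  0.4]), 'ft_force': array([ 0.5,  0.2, -0.3]), 'moment': array([-0.1,  0. ,  0. ]), 'opening': 0.9981619053242271}
scene strip_left [366.3 125.5] 0.81 [627.9 173.5 140. ]
scene strip_left [322.9 289.3] 0.72 [756.3 -75.2 140. ]
scene handle [264.4 170.4] 0.61 [544.4   8.  103. ]
scene tin [383.8 224.9] 0.78 [760.   59.4 140. ]
scene block [322.6 289.5] 0.88 [756.2 -75.7 140. ]
scene chest [341.7 258.6] 0.56 [733.5   1.    0. ]
side strip_left [321.3 131.5] 0.97 [641.6 171.3 140. ]
side strip_right [321.4 308.2] 0.91 [ 631.4 -151.   140. ]
side handle [269.1 220.4] 0.84 [540.6  10.6 103. ]
side handle [321.4 308.2] 0.36 [ 631.6 -148.5  103. ]
side tin [391.4 185.8] 0.8 [764.   57.4 140. ]
side block [391.5 256.5] 0.69 [752.4 -70.6 140. ]
side chest [364.4 232.3] 0.68 [727.2   9.2   0. ]
side chest [271.  221.7] 0.59 [531.6  38.5   0. ]
0.7
```

View pics/scene0.png

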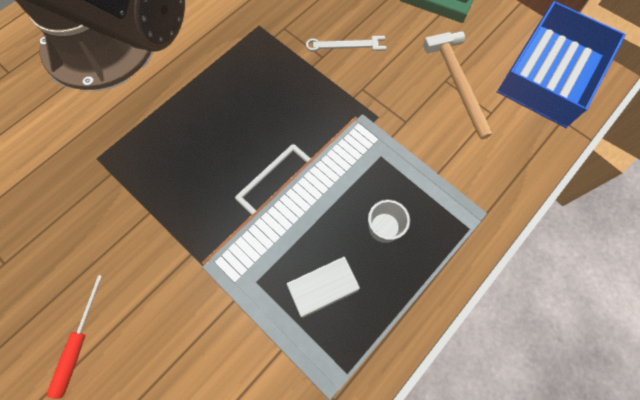

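View pics/side0.png

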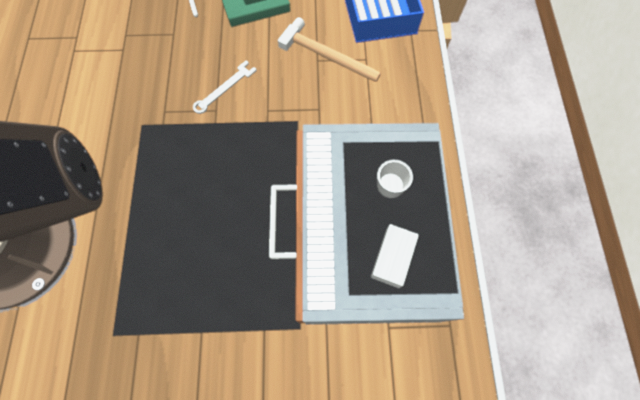

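Both views agree: the chest is nearly square to the robot, with the strip at side image col ~320, rows 132–309, and the handle at about (269,220). I'll refine using the white strip's pixels.

Run:
```python
from h import *
np.set_printoptions(precision=1,suppress=True)
env.state()
for n,seed in (("side",(320,220)),("scene",(296,200))):
    im=cv2.imread(f"pics/{n}0.png"); g=im.min(2)
    m=(g>190).astype(np.uint8)
    m=cv2.morphologyEx(m,cv2.MORPH_CLOSE,np.ones((5,5)))
    k,l,st,c=cv2.connectedComponentsWithStats(m)
    i=l[seed[1],seed[0]]
    if i==0: print("seed");continue
    print(st[i])
    pts=np.argwhere(l==i)[:,::-1]
    w=np.array([onplane(n,p,140)[:2] for p in pts[::2]]).astype(np.float32)
    r=cv2.minAreaRect(w); print(n,r,"\n",cv2.boxPoints(r))
    # PCA
    mu=w.mean(0);u,s,v=np.linalg.svd(w-mu,full_matrices=False);print(mu,v[0],np.degrees(np.arctan2(*v[0])), np.percentile((w-mu)@v[0],[0.5,99.5]),np.percentile((w-mu)@v[1],[0.5,99.5]))
```

```text
[  303   124   161   196 11827]Traceback (most recent call last):
  File "<stdin>", line 13, in <module>
  File "h.py", line 7, in onplane
    K,R,t=cal(n); d=R.T@np.linalg.solve(K,[px[0],px[1],1]); o=-R.T@t
          ~~~^^^
  File "h.py", line 4, in cal
    c=env.calibration(n); R=cv2.Rodrigues(np.array(c["rvec"],float))[0]
ValueError: time passes only in moves, steps and waits
```

```bash
sed -i 's/^def cal(n):/import functools\n@functools.lru_cache\ndef cal(n):/' h.py
python3 - <<'E'
from h import *
np.set_printoptions(precision=1,suppress=True)
for n,seed in (("side",(320,220)),("scene",(296,200))):
    im=cv2.imread(f"pics/{n}0.png"); g=im.min(2)
    print(g[220,300:346] if n=="side" else g[200,280:320])
    m=(g>222).astype(np.uint8)
    m=cv2.morphologyEx(m,cv2.MORPH_CLOSE,np.ones((5,5)))
    k,l,st,c=cv2.connectedComponentsWithStats(m)
    i=l[seed[1],seed[0]]
    print(i,st[i])
    pts=np.argwhere(l==i)[:,::-1]
    w=np.array([onplane(n,p,140)[:2] for p in pts]).astype(np.float32)
    r=cv2.minAreaRect(w); print(n,r,"\n",cv2.boxPoints(r))
E
```

```text
[100 108 155 190 190 189 203 231 244 245 245 245 245 245 245 245 245 245
 245 245 245 245 245 244 245 245 244 244 244 244 244 241 224 199 191 191
 191 189 191 190 190 190 191 191 188 167]
16 [ 306  132   29  178 4635]
side ((632.9226684570312, 9.062423706054688), (323.21533203125, 46.187164306640625), 89.00846099853516) 
 [[ 607.  -152.1]
 [ 653.2 -152.9]
 [ 658.8  170.2]
 [ 612.6  171. ]]
[200 229 241 244 245 245 246 245 246 245 242 220 192 226 242 245 245 245
 245 246 246 246 244 223 188 191 228 242 245 246 245 244 242 243 243 236
 203 176 170 169]
12 [ 216  124  162  157 5186]
scene ((634.1465454101562, 6.708221435546875), (321.61419677734375, 43.15735626220703), 89.06189727783203) 
 [[ 609.9 -153.7]
 [ 653.1 -154.4]
 [ 658.4  167.1]
 [ 615.2  167.8]]
```

>>> drive_tool --commands '[{"dx": 26, "dy": 31, "dz": 0, "yaw": -5}, {"dx": 26, "dy": 31, "dz": 0, "yaw": -5}, {"dx": 26, "dy": 31, "dz": 0, "yaw": -5}, {"dx": 26, "dy": 31, "dz": 0, "yaw": -5}, {"dx": 26, "dy": 31, "dz": 0, "yaw": -4}]' --grip 0

```text
t: 1.12
eef_pos: [398.1, -408.5, 187.0]
tcp_rot: [3.141, -0.0, 0.018]
ft_force: [1.4, -0.4, 0.2]
opening: 0.703
```

>>> drive_tool --commands '[{"dx": 26, "dy": 31}, {"dx": 26, "dy": 31}, {"dx": 26, "dy": 31}, {"dx": 26, "dy": 31}, {"dx": 26, "dy": 31}]'

```text
invalid input
```

>>> drive_tool --commands '[{"dx": 26, "dy": 32, "dz": 0, "yaw": -2}, {"dx": 26, "dy": 32, "dz": 0, "yaw": 0}, {"dx": 26, "dy": 32, "dz": 0, "yaw": 0}, {"dx": 26, "dy": 32, "dz": 0, "yaw": 0}, {"dx": 26, "dy": 31, "dz": 0, "yaw": 0}]'

```text
t: 1.53
eef_pos: [528.3, -249.1, 187.1]
tcp_rot: [3.141, -0.0, -0.012]
ft_force: [0.7, -0.7, 0.4]
opening: 0.356
```

>>> drive_tool --commands '[{"dx": 26, "dy": 31, "dz": 0, "yaw": 0}, {"dx": 26, "dy": 31, "dz": 0, "yaw": 0}, {"dx": 26, "dy": 31, "dz": 0, "yaw": 0}, {"dx": 25, "dy": 29, "dz": 0, "yaw": 0}, {"dx": 0, "dy": 0, "dz": 0, "yaw": 0}]'

```text
t: 1.95
eef_pos: [633.4, -124.1, 186.6]
tcp_rot: [-3.141, -0.001, -0.008]
ft_force: [-1.1, -0.1, 0.5]
opening: 0.021
```

>>> drive_tool --commands '[{"dx": -2, "dy": -3, "dz": -12, "yaw": 0}, {"dx": 0, "dy": 0, "dz": -12, "yaw": 0}, {"dx": 0, "dy": 0, "dz": -8, "yaw": 0}, {"dx": 0, "dy": 0, "dz": 0, "yaw": 0}, {"dx": 0, "dy": 0, "dz": 0, "yaw": 0}]'

```text
t: 2.37
eef_pos: [628.1, -132.2, 154.8]
tcp_rot: [-3.142, 0.001, -0.012]
ft_force: [-0.1, -0.4, -0.1]
opening: 0.003
```

Run:
```python
from h import *
pic("side","side1.png"); pic("wrist","wrist1.png")
s=env.state();print(s["eef_pos"],s["ft_force"],s["t"])
```

```text
[ 628.49304742 -132.3089632   155.54992506] [ 0.29457296  0.18152486 -0.5340859 ] 2.4667
```

View pics/wrist1.png

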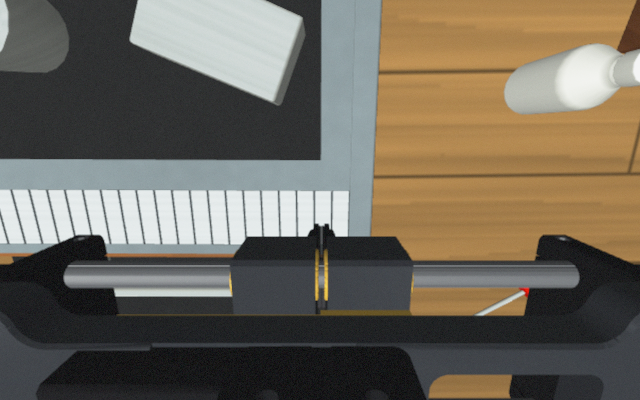

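View pics/side1.png

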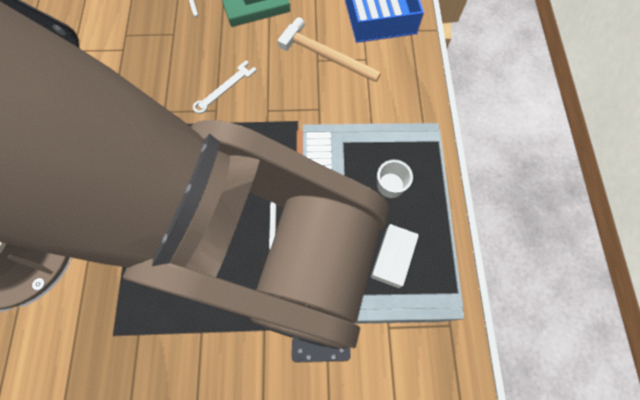

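The finger is about 22 mm from the strip's right end in the wrist view (tip col ~320, strip end col ~349), which matches the world coordinates. Next I centre it on the rightmost plate and feel down gently.

>>> drive_tool --commands '[{"dx": 3, "dy": 5, "dz": -5, "yaw": 0}, {"dx": 0, "dy": 0, "dz": -4, "yaw": 0}, {"dx": 0, "dy": 0, "dz": -2, "yaw": 0}, {"dx": 0, "dy": 0, "dz": -1, "yaw": 0}, {"dx": 0, "dy": 0, "dz": -1, "yaw": 0}]'

```text
t: 2.88
eef_pos: [631.2, -127.0, 141.7]
tcp_rot: [3.142, 0.0, -0.012]
ft_force: [-0.8, -0.5, 0.1]
opening: 0.003
```

>>> drive_tool --commands '[{"dx": 0, "dy": 0, "dz": -0.5, "yaw": 0}, {"dx": 0, "dy": 0, "dz": -0.5, "yaw": 0}, {"dx": 0, "dy": 0, "dz": 0, "yaw": 0}]'

```text
t: 3.13
eef_pos: [631.2, -127.1, 140.8]
tcp_rot: [3.141, 0.0, -0.012]
ft_force: [-0.7, 0.2, 0.4]
opening: 0.005
```

>>> drive_tool --commands '[{"dx": 0, "dy": 0, "dz": -0.5, "yaw": 0}, {"dx": 0, "dy": 0, "dz": -0.5, "yaw": 0}, {"dx": 0, "dy": 0, "dz": 0, "yaw": 0}]'

```text
t: 3.38
eef_pos: [631.2, -127.0, 139.8]
tcp_rot: [3.141, 0.0, -0.012]
ft_force: [-0.1, 0.3, 0.2]
opening: 0.001
```

>>> drive_tool --commands '[{"dx": 0, "dy": 0, "dz": -0.5, "yaw": 0}, {"dx": 0, "dy": 0, "dz": 0, "yaw": 0}]'

```text
t: 3.55
eef_pos: [631.2, -127.0, 139.3]
tcp_rot: [3.142, 0.0, -0.012]
ft_force: [0.2, -0.3, -0.2]
opening: 0.005
```

>>> drive_tool --commands '[{"dx": 0, "dy": 0, "dz": -0.5, "yaw": 0}, {"dx": 0, "dy": 0, "dz": 0, "yaw": 0}]'

```text
t: 3.72
eef_pos: [631.2, -127.0, 138.8]
tcp_rot: [3.142, 0.0, -0.012]
ft_force: [-0.4, -1.0, 0.2]
opening: 0.006
```

>>> drive_tool --commands '[{"dx": 0, "dy": 0, "dz": -0.5, "yaw": 0}, {"dx": 0, "dy": 0, "dz": 0, "yaw": 0}]'

```text
t: 3.88
eef_pos: [631.2, -127.0, 138.3]
tcp_rot: [3.142, 0.0, -0.012]
ft_force: [-0.5, -0.2, -0.1]
opening: 0.003
```

>>> drive_tool --commands '[{"dx": 0, "dy": 0, "dz": -0.5, "yaw": 0}, {"dx": 0, "dy": 0, "dz": 0, "yaw": 0}]'

```text
t: 4.05
eef_pos: [631.2, -127.0, 137.8]
tcp_rot: [3.142, 0.0, -0.012]
ft_force: [-0.1, 0.4, -0.2]
opening: 0.005
```

>>> drive_tool --commands '[{"dx": 0, "dy": 0, "dz": -0.5, "yaw": 0}, {"dx": 0, "dy": 0, "dz": 0, "yaw": 0}]'

```text
t: 4.22
eef_pos: [631.2, -127.0, 137.3]
tcp_rot: [3.142, 0.0, -0.012]
ft_force: [-0.2, -0.1, -0.2]
opening: 0.004
```

>>> drive_tool --commands '[{"dx": 0, "dy": 0, "dz": -0.5, "yaw": 0}, {"dx": 0, "dy": 0, "dz": 0, "yaw": 0}]'

```text
t: 4.38
eef_pos: [631.2, -127.0, 136.8]
tcp_rot: [3.142, 0.0, -0.012]
ft_force: [-1.2, 0.2, -1.2]
opening: 0.005
```

Run:
```python
from h import *
im=pic("scene","scene2.png"); p=proj("scene",[631.2,-127,137]);print(p)
c=im[int(p[1])-75:int(p[1])+75,int(p[0])-100:int(p[0])+100,::-1]
cv2.imwrite("pics/c2.png",cv2.resize(c,None,fx=4,fy=4,interpolation=cv2.INTER_CUBIC))
for _ in range(2): print(env.state()["ft_force"],env.state()["tau"]); pic("wrist","w2.png")
```

```text
[237.92271903 258.23742621]
[ 0.10710892 -0.3627466  -0.11711561] [-1.86845309e-04 -6.48090649e+01 -2.44557470e+01  4.87012044e-02
 -7.76837650e-02  1.84669739e-05]
[-0.2074221   0.02918321 -0.12640223] [ 4.14381157e-04 -6.47936583e+01 -2.44501877e+01  4.86753916e-02
 -7.15351361e-02  2.25753155e-05]
```

View pics/c2.png

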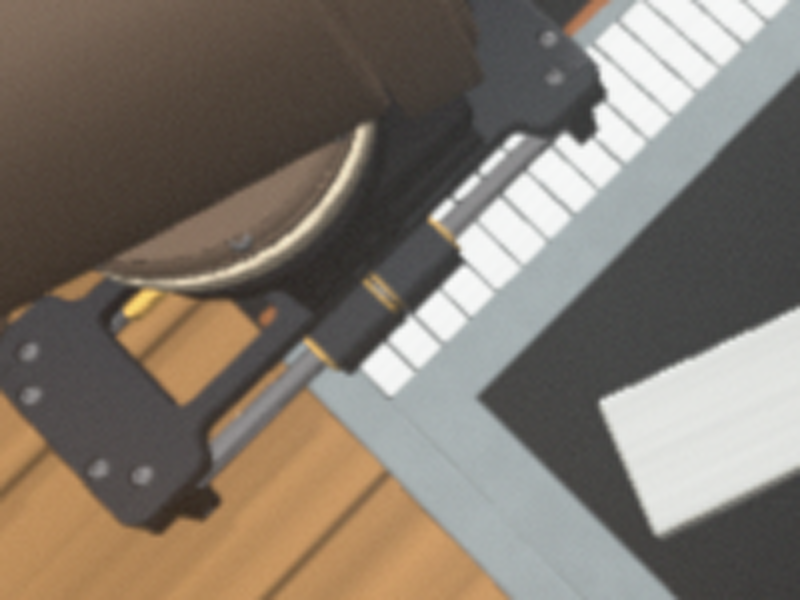

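>>> drive_tool --commands '[{"dx": 0, "dy": 0, "dz": -0.5, "yaw": 0}, {"dx": 0, "dy": 0, "dz": 0, "yaw": 0}]'

```text
t: 4.7
eef_pos: [631.2, -127.0, 136.3]
tcp_rot: [3.142, 0.0, -0.012]
ft_force: [-0.3, 0.5, 0.0]
opening: 0.002
```

>>> drive_tool --commands '[{"dx": 0, "dy": 0, "dz": -0.5, "yaw": 0}, {"dx": 0, "dy": 0, "dz": 0, "yaw": 0}]'

```text
t: 4.87
eef_pos: [631.2, -127.0, 135.8]
tcp_rot: [3.142, 0.0, -0.012]
ft_force: [0.2, -0.4, 0.2]
opening: 0.002
```

>>> drive_tool --commands '[{"dx": 0, "dy": 0, "dz": -0.5, "yaw": 0}, {"dx": 0, "dy": 0, "dz": 0, "yaw": 0}]'

```text
t: 5.03
eef_pos: [631.2, -127.0, 135.2]
tcp_rot: [3.142, 0.0, -0.012]
ft_force: [-0.1, 0.5, -0.0]
opening: 0.005
```

Run:
```python
from h import *
np.set_printoptions(precision=2,suppress=True)
for A,B in (((635.7,170.6),(636.8,167.5)),((630.1,-152.5),(631.5,-154)),((632.9,9.06),(634.15,6.7))):
    ps=[];P=[]
    for n,a in (("side",A),("scene",B)):
        K,R,t=cal(n); P.append(K@np.c_[R,t]); ps.append(proj(n,[*a,140]))
    X=cv2.triangulatePoints(P[0],P[1],ps[0],ps[1]);print((X[:3]/X[3]).T)
for n in("side","scene"):
    K,R,t=cal(n);print(n,-R.T@t)
```

```text
[[635.98 169.69 138.73]]
[[ 630.5  -153.25  137.96]]
[[633.27   8.25 138.54]]
side [ 627.39 -195.08  787.77]
scene [ 801.66 -123.29  719.65]
```

View pics/w2.png

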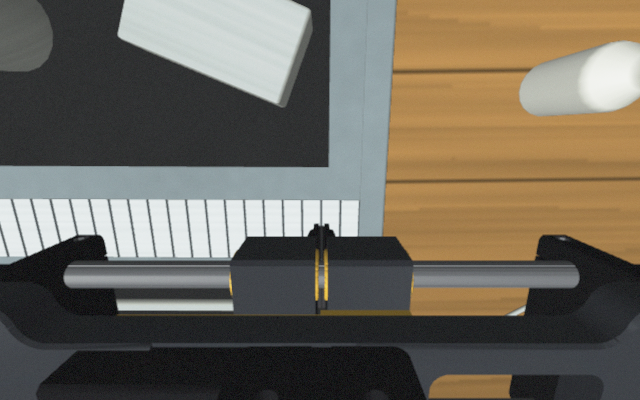

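Run:
```python
from h import *
np.set_printoptions(precision=1,suppress=True)
s=env.state();im=pic("wrist","w3.png");n="wrist"
print(s["ft_force"],s["moment"],s["eef_pos"])
for p in ([631.2,-127,135.2],[631.2,-127,140],[630.8,-154,140],[652.7,-154.3,140],[608.8,-153.6,140],[600.7,-171,140],[633.5,8,140]): print(p,proj(n,p))
K,R,t=cal(n);print(-R.T@t)
cv2.imwrite("pics/c3.png",cv2.resize(im[170:270,240:400,::-1],None,fx=5,fy=5))
```

```text
[-0.1  0.5 -0. ] [-0.  0. -0.] [ 631.2 -127.   135.2]
[631.2, -127, 135.2] [321.  227.3]
[631.2, -127, 140] [321.  229.6]
[630.8, -154, 140] [358.9 229.7]
[652.7, -154.3, 140] [360.  199.8]
[608.8, -153.6, 140] [357.7 258.1]
[600.7, -171, 140] [381.1 268. ]
[633.5, 8, 140] [131.3 228.6]
[ 700.2 -127.9  333.2]
```

View pics/c3.png

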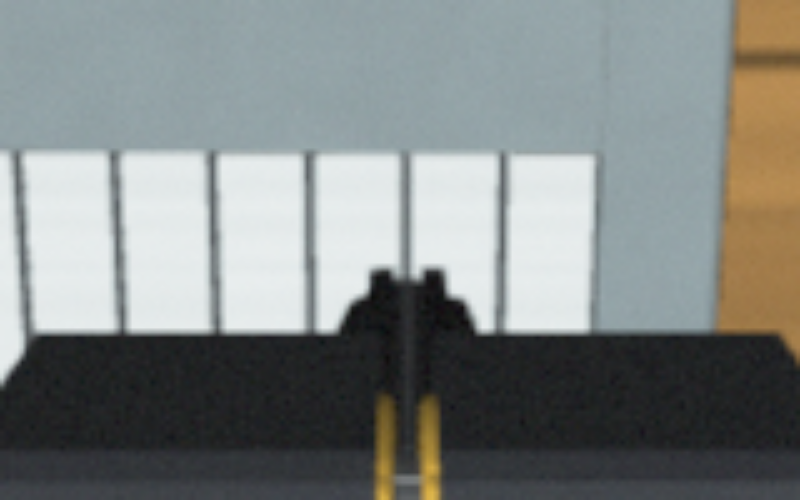

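>>> drive_tool --commands '[{"dx": 0, "dy": 0, "dz": -0.5, "yaw": 0}, {"dx": 0, "dy": 0, "dz": 0, "yaw": 0}]'

```text
t: 5.25
eef_pos: [631.2, -127.0, 134.8]
tcp_rot: [3.142, 0.0, -0.012]
ft_force: [-0.3, 0.5, 0.8]
opening: 0.002
```

>>> drive_tool --commands '[{"dx": 0, "dy": 0, "dz": -0.5, "yaw": 0}, {"dx": 0, "dy": 0, "dz": 0, "yaw": 0}]'

```text
t: 5.42
eef_pos: [631.2, -127.0, 134.3]
tcp_rot: [3.142, 0.0, -0.012]
ft_force: [0.2, 0.4, -0.2]
opening: 0.001
```

>>> drive_tool --commands '[{"dx": 0, "dy": 0, "dz": -0.5, "yaw": 0}, {"dx": 0, "dy": 0, "dz": 0, "yaw": 0}]'

```text
t: 5.58
eef_pos: [631.2, -127.0, 133.8]
tcp_rot: [3.142, 0.0, -0.012]
ft_force: [-0.2, -0.9, 0.3]
opening: 0.008
```

>>> drive_tool --commands '[{"dx": 0, "dy": 0, "dz": -0.5, "yaw": 0}, {"dx": 0, "dy": 0, "dz": 0, "yaw": 0}]'

```text
t: 5.75
eef_pos: [631.2, -126.9, 133.3]
tcp_rot: [3.142, 0.0, -0.012]
ft_force: [-0.2, 0.3, 0.1]
opening: 0.006
```

Run:
```python
from h import *
np.set_printoptions(precision=2,suppress=True)
s=env.state();print(s["tau"],s["joints"])
im=pic("side","s4.png");im2=pic("scene","sc4.png")
p=[int(v) for v in proj("scene",[631.2,-127,140])];print(p)
cv2.imwrite("pics/c4.png",cv2.resize(im2[p[1]-30:p[1]+50,p[0]-50:p[0]+75,::-1],None,fx=6,fy=6,interpolation=cv2.INTER_CUBIC))
```

```text
[  0.   -65.03 -24.39   0.05  -0.08   0.  ] [-0.3   0.57  1.57 -0.    1.    1.28]
[237, 257]
```

View pics/c4.png

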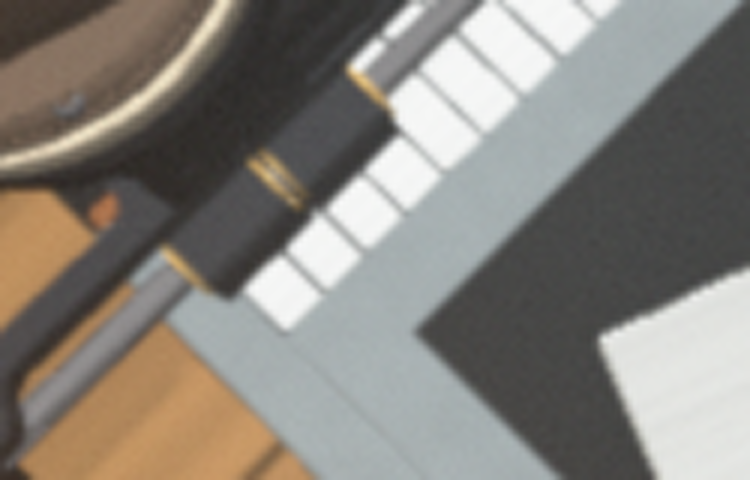

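View pics/s4.png

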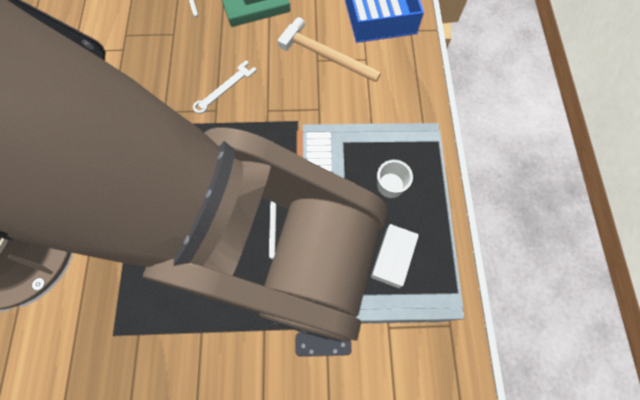

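>>> drive_tool --commands '[{"dx": 0, "dy": 0, "dz": -0.5, "yaw": 0}, {"dx": 0, "dy": 0, "dz": -0.5, "yaw": 0}]'

```text
t: 6.02
eef_pos: [631.3, -127.0, 132.3]
tcp_rot: [3.141, -0.0, -0.012]
ft_force: [0.6, 0.8, 1.0]
opening: 0.005
```

>>> drive_tool --commands '[{"dx": 0, "dy": 0, "dz": -0.5, "yaw": 0}, {"dx": 0, "dy": 0, "dz": -0.5, "yaw": 0}]'

```text
t: 6.18
eef_pos: [631.3, -127.0, 131.3]
tcp_rot: [3.142, 0.0, -0.012]
ft_force: [0.4, -1.0, 0.2]
opening: 0.005
```

>>> drive_tool --commands '[{"dx": 0, "dy": 0, "dz": -0.5, "yaw": 0}, {"dx": 0, "dy": 0, "dz": -0.5, "yaw": 0}]'

```text
t: 6.35
eef_pos: [631.2, -127.0, 130.3]
tcp_rot: [3.142, 0.0, -0.012]
ft_force: [0.4, 0.2, 0.3]
opening: 0.005
```

Run:
```python
from h import *
np.set_printoptions(precision=1,suppress=True)
s=env.state();im=pic("wrist","w5.png");n="wrist"
for z in (130,140,150):
  for dx in (-10,0,10): print(z,dx,proj(n,[631.2+dx,-127,z]))
for x in (608.8,652.7): print(proj(n,[x,-154,140]))
cv2.imwrite("pics/c5.png",cv2.resize(im[170:270,240:400,::-1],None,fx=5,fy=5))
```

```text
130 -10 [321.2 240.1]
130 0 [321.  227.3]
130 10 [320.8 214.1]
140 -10 [321.2 245.4]
140 0 [321. 232.]
140 10 [320.8 218.3]
150 -10 [321.2 251.3]
150 0 [321.  237.2]
150 10 [320.8 222.9]
[359.2 261.2]
[360.5 201.6]
```

View pics/c5.png

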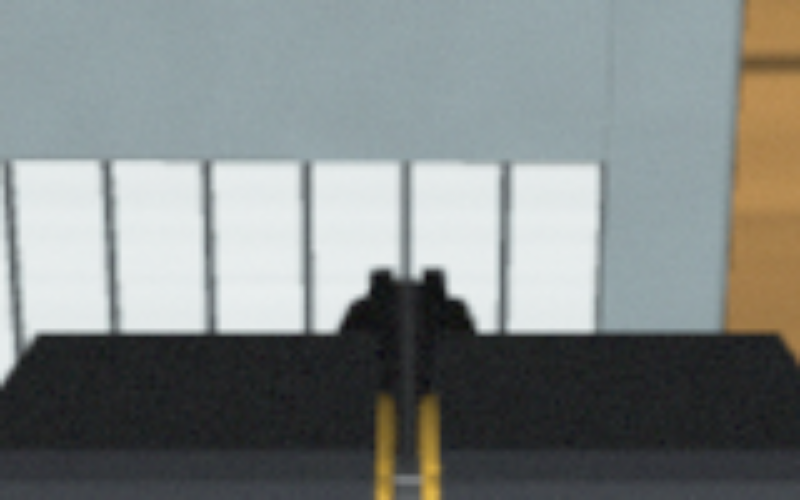

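>>> drive_tool --commands '[{"dx": 0, "dy": 0, "dz": -0.5, "yaw": 0}, {"dx": 0, "dy": 0, "dz": -0.5, "yaw": 0}]'

```text
t: 6.57
eef_pos: [631.3, -127.0, 129.3]
tcp_rot: [3.141, -0.0, -0.012]
ft_force: [0.6, 0.1, -0.4]
opening: 0.009
```

>>> drive_tool --commands '[{"dx": 0, "dy": 0, "dz": -0.5, "yaw": 0}, {"dx": 0, "dy": 0, "dz": -0.5, "yaw": 0}]'

```text
t: 6.73
eef_pos: [631.2, -127.0, 128.3]
tcp_rot: [3.141, 0.0, -0.012]
ft_force: [-0.2, 0.4, -0.3]
opening: 0.005
```

>>> drive_tool --commands '[{"dx": 0, "dy": 0, "dz": -0.5, "yaw": 0}, {"dx": 0, "dy": 0, "dz": -0.5, "yaw": 0}]'

```text
t: 6.9
eef_pos: [631.3, -127.0, 127.3]
tcp_rot: [3.141, 0.0, -0.012]
ft_force: [0.6, 0.1, 0.4]
opening: 0.007
```

Run:
```python
from h import *
np.set_printoptions(precision=2,suppress=True)
s=env.state();print(s["tau"],s["ft_force"],s["moment"],s["eef_pos"])
```

```text
[  0.   -65.15 -24.12   0.05  -0.05  -0.  ] [0.64 0.14 0.44] [ 0.04 -0.01 -0.03] [ 631.26 -127.01  127.3 ]
```

>>> drive_tool --commands '[{"dx": 0, "dy": 0, "dz": -0.5, "yaw": 0}, {"dx": 0, "dy": 0, "dz": -0.5, "yaw": 0}]'

```text
t: 7.07
eef_pos: [631.2, -127.0, 126.3]
tcp_rot: [3.141, 0.0, -0.012]
ft_force: [0.2, -0.8, 0.2]
opening: 0.007
```

>>> drive_tool --commands '[{"dx": 0, "dy": 0, "dz": -0.5, "yaw": 0}, {"dx": 0, "dy": 0, "dz": -0.5, "yaw": 0}]'

```text
t: 7.23
eef_pos: [631.3, -127.0, 125.3]
tcp_rot: [3.141, -0.0, -0.012]
ft_force: [-0.5, -0.2, -0.1]
opening: 0.002
```

>>> drive_tool --commands '[{"dx": 0, "dy": 0, "dz": -0.5, "yaw": 0}, {"dx": 0, "dy": 0, "dz": -0.5, "yaw": 0}]'

```text
t: 7.4
eef_pos: [631.3, -127.0, 124.3]
tcp_rot: [3.142, -0.0, -0.012]
ft_force: [0.6, -0.4, -0.1]
opening: 0.004
```

Run:
```python
from h import *
np.set_printoptions(precision=1,suppress=True)
s=env.state();im=pic("wrist","w6.png");n="wrist"
print(s["eef_pos"],s["ft_force"])
cv2.imwrite("pics/c6.png",cv2.resize(im[170:270,240:400,::-1],None,fx=5,fy=5))
pic("scene","sc6.png")
```

```text
[ 631.3 -127.   124.3] [ 0.6 -0.4 -0.1]
```

View pics/c6.png

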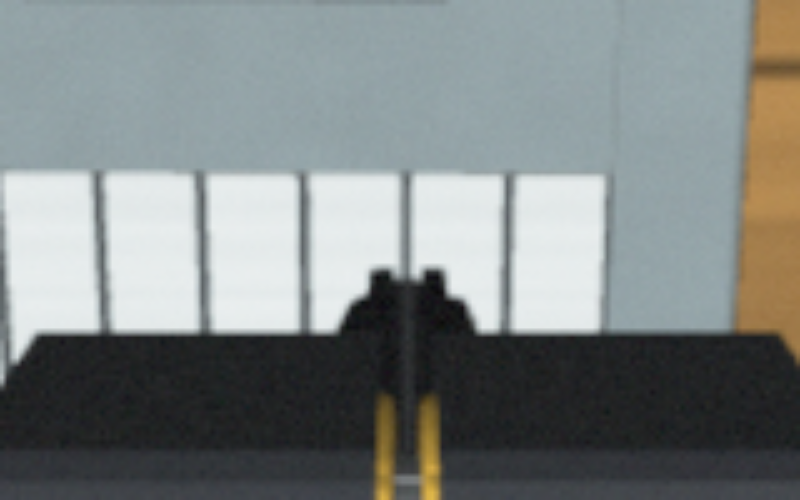

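View pics/sc6.png

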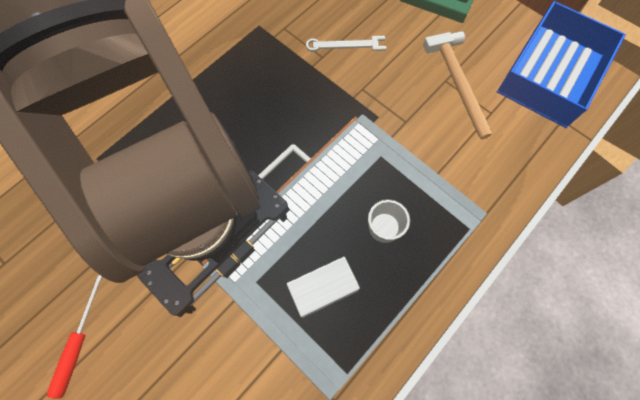

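>>> drive_tool --commands '[{"dx": 0, "dy": 0, "dz": -0.5, "yaw": 0}, {"dx": 0, "dy": 0, "dz": -0.5, "yaw": 0}]'

```text
t: 7.67
eef_pos: [631.3, -127.0, 123.4]
tcp_rot: [3.141, -0.0, -0.012]
ft_force: [0.3, -0.1, 0.0]
opening: 0.002
```

>>> drive_tool --commands '[{"dx": 0, "dy": 0, "dz": -0.5, "yaw": 0}, {"dx": 0, "dy": 0, "dz": -0.5, "yaw": 0}]'

```text
t: 7.83
eef_pos: [631.3, -127.0, 122.3]
tcp_rot: [3.142, 0.0, -0.012]
ft_force: [0.3, -0.5, -0.3]
opening: 0.005
```

>>> drive_tool --commands '[{"dx": 0, "dy": 0, "dz": -0.5, "yaw": 0}, {"dx": 0, "dy": 0, "dz": -0.5, "yaw": 0}]'

```text
t: 8.0
eef_pos: [631.2, -127.0, 121.3]
tcp_rot: [3.142, 0.0, -0.012]
ft_force: [0.2, 0.1, -0.1]
opening: 0.005
```

>>> drive_tool --commands '[{"dx": 0, "dy": 0, "dz": -0.5, "yaw": 0}, {"dx": 0, "dy": 0, "dz": -0.5, "yaw": 0}]'

```text
t: 8.17
eef_pos: [631.3, -127.0, 120.3]
tcp_rot: [3.141, -0.0, -0.012]
ft_force: [0.7, -0.7, -0.6]
opening: 0.004
```

>>> drive_tool --commands '[{"dx": 0, "dy": 0, "dz": -0.5, "yaw": 0}, {"dx": 0, "dy": 0, "dz": -0.5, "yaw": 0}]'

```text
t: 8.33
eef_pos: [631.3, -127.0, 119.3]
tcp_rot: [3.141, 0.0, -0.012]
ft_force: [0.0, 0.2, -0.3]
opening: 0.005
```

>>> drive_tool --commands '[{"dx": 0, "dy": 0, "dz": -0.5, "yaw": 0}, {"dx": 0, "dy": 0, "dz": -0.5, "yaw": 0}]'

```text
t: 8.5
eef_pos: [631.3, -127.0, 118.3]
tcp_rot: [3.141, -0.0, -0.012]
ft_force: [-0.9, 0.2, 0.4]
opening: 0.006
```

>>> drive_tool --commands '[{"dx": 0, "dy": 0, "dz": -0.5, "yaw": 0}, {"dx": 0, "dy": 0, "dz": -0.5, "yaw": 0}]'

```text
t: 8.67
eef_pos: [631.2, -127.0, 117.3]
tcp_rot: [3.141, 0.0, -0.012]
ft_force: [0.3, -0.3, 0.4]
opening: 0.002
```

Run:
```python
from h import *
np.set_printoptions(precision=2,suppress=True)
s=env.state();im=pic("wrist","w7.png");n="wrist"
print(s["eef_pos"],s["ft_force"])
K,R,t=cal(n);print(K,R,-R.T@t-s["eef_pos"])
for x,y in((652.7,-154.3),(653.1,-127),(609.2,-127)):print(proj(n,[x,y,140]))
```

```text
[ 631.24 -126.99  117.32] [ 0.31 -0.28  0.43]
[[286.79   0.   321.06]
 [  0.   286.79 201.86]
 [  0.     0.     1.  ]] [[-0.01 -1.   -0.  ]
 [-0.97  0.01  0.24]
 [-0.24  0.   -0.97]] [ 68.94  -0.95 197.83]
[363.74 206.55]
[320.56 206.43]
[321.36 269.74]
```

View pics/w7.png

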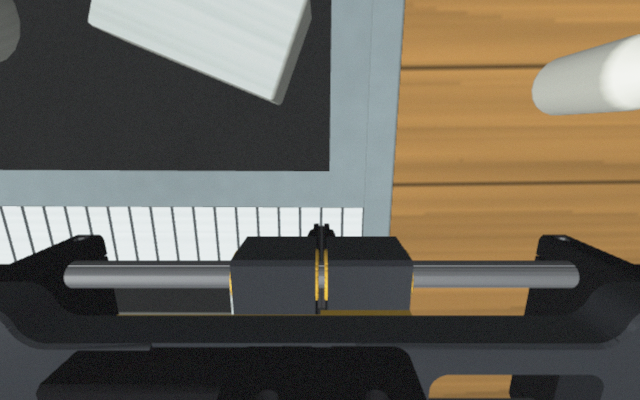

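Run:
```python
from h import *
np.set_printoptions(precision=2,suppress=True)
im=pic("side","s8.png")
print([ (r["pixel"],r["conf"]) for r in env.trace("handle","side")][:2])
im=pic("scene","sc8.png")
p=[int(v) for v in proj("scene",[631.2,-127,140])];print(p)
cv2.imwrite("pics/c8.png",cv2.resize(im[p[1]-70:p[1]+50,p[0]-100:p[0]+60,::-1],None,fx=5,fy=5,interpolation=cv2.INTER_CUBIC))
```

```text
[([269.5, 215.1], 0.81)]
[237, 257]
```

View pics/c8.png

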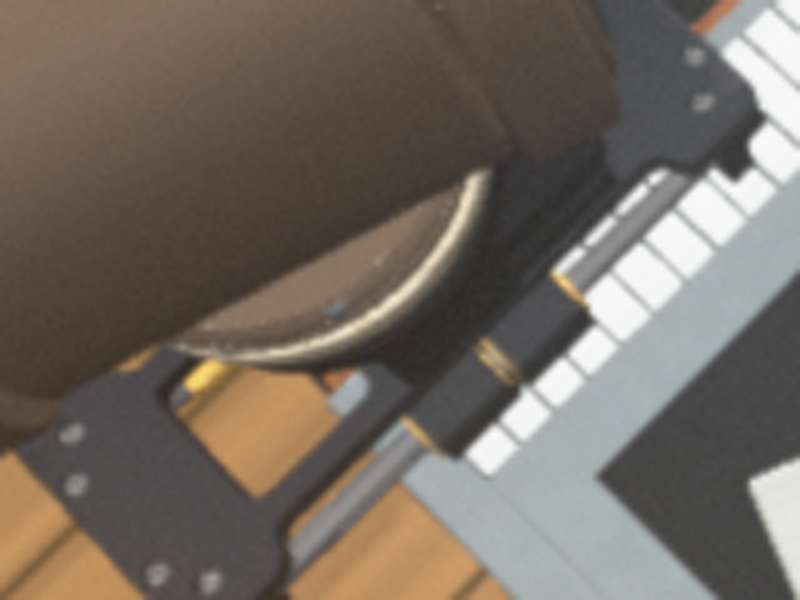

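View pics/s8.png

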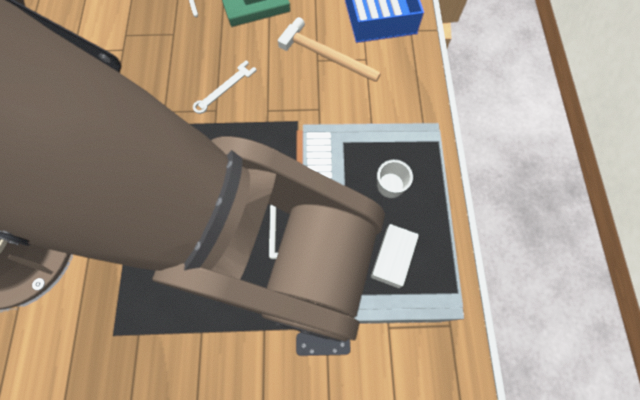

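>>> drive_tool --commands '[{"dx": 0, "dy": 0, "dz": -0.5, "yaw": 0}, {"dx": 0, "dy": 0, "dz": -0.5, "yaw": 0}]'

```text
t: 9.03
eef_pos: [631.3, -127.0, 116.4]
tcp_rot: [3.142, -0.0, -0.012]
ft_force: [0.8, -0.4, 1.0]
opening: -0.001
```

>>> drive_tool --commands '[{"dx": 0, "dy": 0, "dz": -0.5, "yaw": 0}, {"dx": 0, "dy": 0, "dz": -0.5, "yaw": 0}]'

```text
t: 9.2
eef_pos: [631.2, -127.0, 115.3]
tcp_rot: [3.142, 0.0, -0.012]
ft_force: [0.4, 0.1, 0.3]
opening: 0.005
```

>>> drive_tool --commands '[{"dx": 0, "dy": 0, "dz": -0.5, "yaw": 0}, {"dx": 0, "dy": 0, "dz": -0.5, "yaw": 0}]'

```text
t: 9.37
eef_pos: [631.3, -127.0, 114.3]
tcp_rot: [3.142, -0.0, -0.012]
ft_force: [0.8, -0.1, 0.1]
opening: 0.008
```

>>> drive_tool --commands '[{"dx": 0, "dy": 0, "dz": -0.5, "yaw": 0}, {"dx": 0, "dy": 0, "dz": -0.5, "yaw": 0}]'

```text
t: 9.53
eef_pos: [631.2, -127.0, 113.3]
tcp_rot: [3.142, 0.0, -0.012]
ft_force: [1.1, -0.9, 0.0]
opening: 0.004
```

>>> drive_tool --commands '[{"dx": 0, "dy": 0, "dz": -0.5, "yaw": 0}, {"dx": 0, "dy": 0, "dz": -0.5, "yaw": 0}]'

```text
t: 9.7
eef_pos: [631.3, -127.0, 112.5]
tcp_rot: [3.141, -0.0, -0.012]
ft_force: [-2.2, 0.7, 7.1]
opening: 0.005
```

>>> drive_tool --commands '[{"dx": 0, "dy": 0, "dz": 0, "yaw": 0}, {"dx": 0, "dy": 0, "dz": 0, "yaw": 0}]'

```text
t: 9.87
eef_pos: [631.3, -127.0, 112.6]
tcp_rot: [3.141, -0.0, -0.012]
ft_force: [-1.0, 0.2, 2.4]
opening: 0.003
```

Run:
```python
from h import *
np.set_printoptions(precision=3,suppress=True)
s=env.state();print(s["ft_force"],s["moment"],s["eef_pos"],s["tau"],env.grip_point_offset)
```

```text
[-1.     0.169  2.45 ] [ 0.088  0.218 -0.024] [ 631.282 -127.018  112.568] [ -0.033 -63.792 -23.176   0.057  -0.337   0.   ] 18.8
```

>>> drive_tool --commands '[{"dx": 0, "dy": 0, "dz": -0.4, "yaw": 0}, {"dx": 0, "dy": 0, "dz": 0, "yaw": 0}, {"dx": 0, "dy": 0, "dz": 0, "yaw": 0}]'

```text
t: 10.12
eef_pos: [631.3, -127.0, 112.5]
tcp_rot: [3.141, -0.0, -0.012]
ft_force: [-1.8, 0.7, 5.4]
opening: 0.008
```

Run:
```python
from h import *
np.set_printoptions(precision=3,suppress=True)
s=env.state();print(s["ft_force"],s["moment"],s["eef_pos"],s["tau"],s["joints"])
im=pic("wrist","w9.png");K,R,t=cal("wrist")
for z in (140,):
  for x,y in((652.7,-154.3),):print(proj("wrist",[x,y,z]))
```

```text
[-1.835  0.749  5.421] [ 0.205  0.448 -0.084] [ 631.299 -127.     112.537] [ -0.075 -61.615 -22.788   0.074  -0.694  -0.   ] [-0.301  0.594  1.587 -0.     0.96   1.282]
[364.8   208.619]
```

View pics/w9.png

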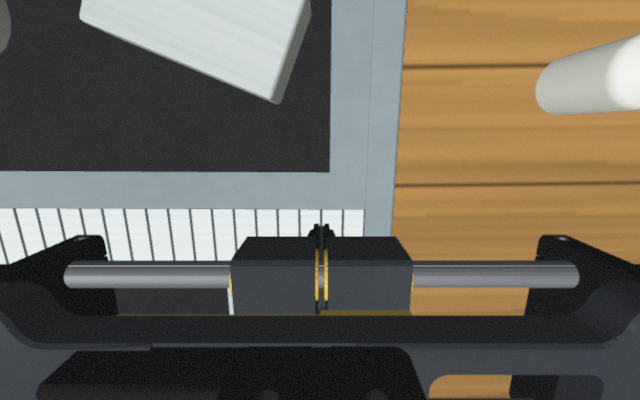

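Contact at last. The visible tip position also fits fingers that end about 25 mm short of the stated TCP. It is stiff here (about 3 N for 0.4 mm), so this plate is rigid. Next plate.

>>> drive_tool --commands '[{"dx": 0, "dy": 0, "dz": 5, "yaw": 0}, {"dx": 0.5, "dy": 27, "dz": 0, "yaw": 0}, {"dx": 0.5, "dy": 27, "dz": 0, "yaw": 0}, {"dx": 0, "dy": 0, "dz": -3.5, "yaw": 0}, {"dx": 0, "dy": 0, "dz": 0, "yaw": 0}]'

```text
t: 10.58
eef_pos: [632.1, -71.9, 113.2]
tcp_rot: [3.142, 0.0, -0.01]
ft_force: [-0.1, -0.3, -0.1]
opening: 0.005
```

>>> drive_tool --commands '[{"dx": 0, "dy": 0, "dz": -0.5, "yaw": 0}, {"dx": 0, "dy": 0, "dz": -0.5, "yaw": 0}, {"dx": 0, "dy": 0, "dz": -0.5, "yaw": 0}, {"dx": 0, "dy": 0, "dz": 0, "yaw": 0}]'

```text
t: 10.92
eef_pos: [632.4, -73.7, 112.5]
tcp_rot: [-3.142, -0.001, -0.013]
ft_force: [-1.8, 1.9, 5.7]
opening: 0.003
```

>>> drive_tool --commands '[{"dx": 0, "dy": 0, "dz": 5, "yaw": 0}, {"dx": 0.5, "dy": 27, "dz": 0, "yaw": 0}, {"dx": 0.5, "dy": 27, "dz": 0, "yaw": 0}, {"dx": 0, "dy": 0, "dz": -3.5, "yaw": 0}, {"dx": 0, "dy": 0, "dz": 0, "yaw": 0}]'

```text
t: 11.33
eef_pos: [633.1, -18.6, 113.2]
tcp_rot: [3.141, 0.0, -0.011]
ft_force: [0.4, -0.4, 0.4]
opening: 0.001
```

>>> drive_tool --commands '[{"dx": 0, "dy": 0, "dz": -0.5, "yaw": 0}, {"dx": 0, "dy": 0, "dz": -0.5, "yaw": 0}, {"dx": 0, "dy": 0, "dz": -0.5, "yaw": 0}, {"dx": 0, "dy": 0, "dz": 0, "yaw": 0}]'

```text
t: 11.67
eef_pos: [633.4, -20.0, 112.5]
tcp_rot: [3.141, -0.0, -0.013]
ft_force: [-1.9, 0.4, 4.6]
opening: -0.0
```

>>> drive_tool --commands '[{"dx": 0, "dy": 0, "dz": 5, "yaw": 0}, {"dx": 0.5, "dy": 27, "dz": 0, "yaw": 0}, {"dx": 0.5, "dy": 27, "dz": 0, "yaw": 0}, {"dx": 0, "dy": 0, "dz": -3.5, "yaw": 0}, {"dx": 0, "dy": 0, "dz": 0, "yaw": 0}]'

```text
t: 12.08
eef_pos: [634.1, 35.5, 113.2]
tcp_rot: [3.141, 0.0, -0.011]
ft_force: [-0.5, -0.2, -0.5]
opening: 0.007
```

>>> drive_tool --commands '[{"dx": 0, "dy": 0, "dz": -0.5, "yaw": 0}, {"dx": 0, "dy": 0, "dz": -0.5, "yaw": 0}, {"dx": 0, "dy": 0, "dz": -0.5, "yaw": 0}, {"dx": 0, "dy": 0, "dz": 0, "yaw": 0}]'

```text
t: 12.42
eef_pos: [634.4, 34.0, 112.5]
tcp_rot: [3.141, -0.0, -0.013]
ft_force: [-1.9, -0.2, 4.3]
opening: 0.003
```

>>> drive_tool --commands '[{"dx": 0, "dy": 0, "dz": 5, "yaw": 0}, {"dx": 0.5, "dy": 27, "dz": 0, "yaw": 0}, {"dx": 0.5, "dy": 27, "dz": 0, "yaw": 0}, {"dx": 0, "dy": 0, "dz": -3.5, "yaw": 0}, {"dx": 0, "dy": 0, "dz": 0, "yaw": 0}]'

```text
t: 12.83
eef_pos: [635.1, 89.5, 113.2]
tcp_rot: [3.141, 0.0, -0.011]
ft_force: [-0.5, -0.3, -0.4]
opening: 0.003
```

>>> drive_tool --commands '[{"dx": 0, "dy": 0, "dz": -0.5, "yaw": 0}, {"dx": 0, "dy": 0, "dz": -0.5, "yaw": 0}, {"dx": 0, "dy": 0, "dz": -0.5, "yaw": 0}, {"dx": 0, "dy": 0, "dz": 0, "yaw": 0}]'

```text
t: 13.17
eef_pos: [635.4, 88.1, 112.3]
tcp_rot: [3.141, -0.0, -0.013]
ft_force: [-1.2, -1.8, 3.4]
opening: 0.003
```

>>> drive_tool --commands '[{"dx": 0, "dy": 0, "dz": 5, "yaw": 0}, {"dx": 0.5, "dy": 27, "dz": 0, "yaw": 0}, {"dx": 0.5, "dy": 27, "dz": 0, "yaw": 0}, {"dx": 0, "dy": 0, "dz": -3.5, "yaw": 0}, {"dx": 0, "dy": 0, "dz": 0, "yaw": 0}]'

```text
t: 13.58
eef_pos: [636.0, 143.8, 113.1]
tcp_rot: [3.141, 0.001, -0.01]
ft_force: [-0.4, -0.3, -0.6]
opening: 0.002
```

>>> drive_tool --commands '[{"dx": 0, "dy": 0, "dz": -0.5, "yaw": 0}, {"dx": 0, "dy": 0, "dz": -0.5, "yaw": 0}, {"dx": 0, "dy": 0, "dz": -0.5, "yaw": 0}, {"dx": 0, "dy": 0, "dz": 0, "yaw": 0}]'

```text
t: 13.92
eef_pos: [636.3, 142.2, 112.5]
tcp_rot: [3.142, -0.0, -0.013]
ft_force: [-3.2, 0.7, 4.3]
opening: 0.002
```

Run:
```python
from h import *
np.set_printoptions(precision=3,suppress=True)
s=env.state();print(s["ft_force"],s["moment"],s["eef_pos"],s["tcp_rot"])
```

```text
[-3.192  0.694  4.263] [ 0.024  0.428 -0.009] [636.323 142.189 112.53 ] [ 3.142 -0.    -0.013]
```

>>> drive_tool --commands '[{"dx": 0.5, "dy": 0, "dz": 0, "yaw": 0}, {"dx": 0, "dy": 0, "dz": 0, "yaw": 0}]'

```text
t: 14.08
eef_pos: [636.4, 142.2, 112.5]
tcp_rot: [3.141, 0.001, -0.013]
ft_force: [-4.0, -0.4, 7.5]
opening: 0.004
```

Run:
```python
from h import *
np.set_printoptions(precision=3,suppress=True)
s=env.state();print(s["ft_force"],s["moment"],s["eef_pos"],s["tcp_rot"])
pic("side","s10.png");pic("scene","sc10.png")
s=env.state();print(s["ft_force"],s["moment"],s["eef_pos"],s["tcp_rot"])
```

```text
[-4.015 -0.381  7.54 ] [-0.101  0.878  0.018] [636.383 142.198 112.522] [ 3.141  0.001 -0.013]
[-4.48  -0.637  5.584] [-0.15   0.837 -0.026] [636.388 142.207 112.546] [ 3.141  0.001 -0.013]
```

View pics/s10.png

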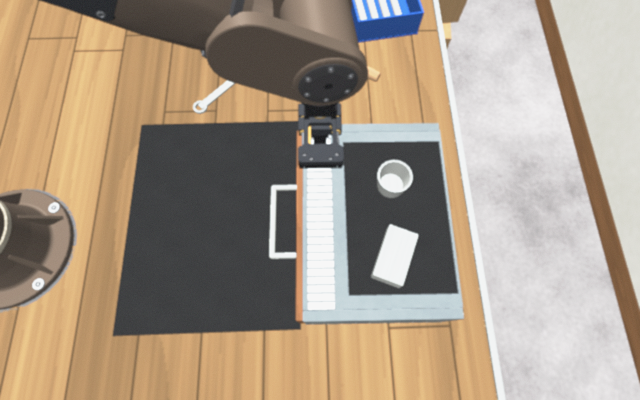

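View pics/sc10.png

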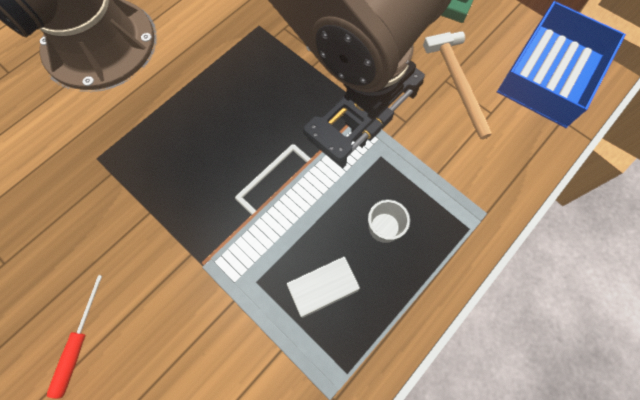

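Run:
```python
import numpy as np,cv2
F=np.array([[-4.48,-.637,5.584],[-3.19,.694,4.263],[-4.015,-.381,7.54],[-1.835,.749,5.421],[-1,.169,2.45]])
M=np.array([[-.15,.837,-.026],[.024,.428,-.009],[-.101,.878,.018],[.205,.448,-.084],[.088,.218,-.024]])
A=[];b=[]
for f,m in zip(F,M):
    fx,fy,fz=f
    A+= [[0,fz,-fy],[-fz,0,fx],[fy,-fx,0]]; b+=list(m)
r=np.linalg.lstsq(np.array(A),np.array(b),rcond=None);print(r[0],r[1])
im=cv2.imread("pics/s10.png");cv2.imwrite("pics/c10.png",cv2.resize(im[80:200,260:400],None,fx=5,fy=5,interpolation=cv2.INTER_CUBIC))
im=cv2.imread("pics/sc10.png");cv2.imwrite("pics/c11.png",cv2.resize(im[60:180,280:440],None,fx=5,fy=5,interpolation=cv2.INTER_CUBIC))
```

```text
[-0.03627048 -0.0030097  -0.13473457] [0.060511]
```

View pics/c10.png

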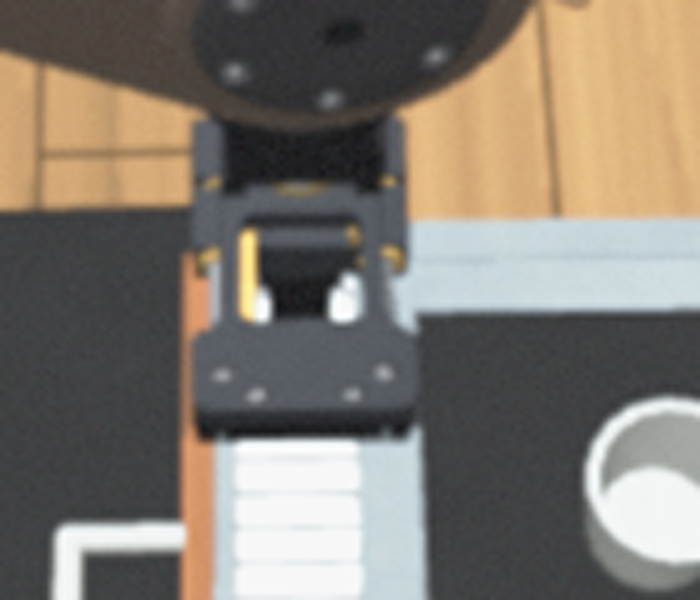

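View pics/c11.png

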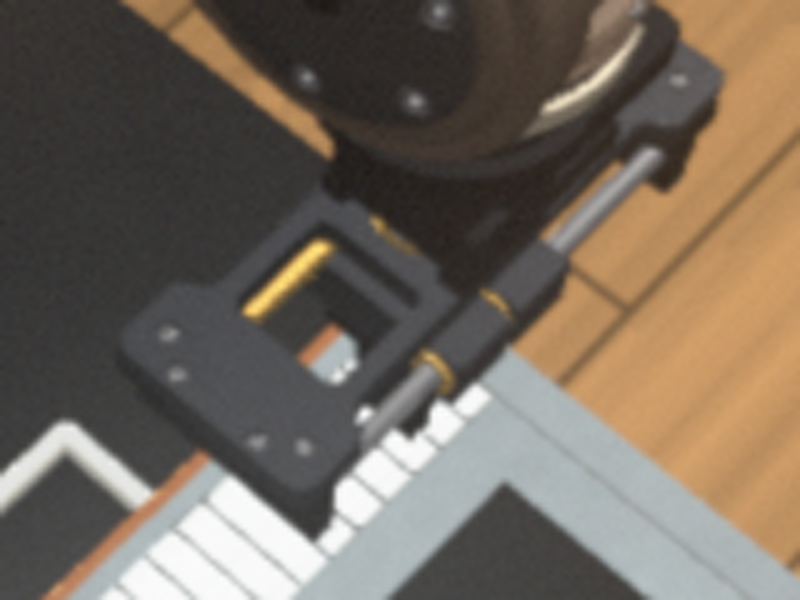

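Run:
```python
from h import *
np.set_printoptions(precision=1,suppress=True)
env.state()
for z in (140,165,190,210): print(z,onplane("scene",(344,168),z), onplane("side",(260+205/5,80+435/5),z),onplane("side",(260+410/5,80+435/5),z))
for z in (112,140): print(proj("scene",[636.3,142.2,z]),proj("side",[636.3,142.2,z]))
```

```text
140 [651.8  89.7 140. ] [602.2  99.2 140. ] [677.  97. 140.]
165 [658.2  80.6 165. ] [603.2  87.9 165. ] [675.1  85.7 165. ]
190 [664.7  71.4 190. ] [604.2  76.5 190. ] [673.2  74.4 190. ]
210 [669.9  64.  210. ] [604.9  67.4 210. ] [671.7  65.4 210. ]
[356.6 148.5] [319.  152.2]
[357.9 140.8] [319.  145.4]
```

>>> drive_tool --commands '[{"dx": 0, "dy": 0, "dz": 3, "yaw": 0}, {"dx": -0.5, "dy": 0, "dz": 0, "yaw": 0}, {"dx": 0, "dy": 0, "dz": 0, "yaw": 0}]'

```text
t: 14.43
eef_pos: [636.4, 142.7, 115.1]
tcp_rot: [3.142, -0.0, -0.012]
ft_force: [-0.7, 0.4, 0.1]
opening: 0.003
```

```bash
cat > samp.py <<'E'
from h import *
np.set_printoptions(precision=3,suppress=True)
L=[]
for i in range(5):
    s=env.state(); L.append(np.r_[s["ft_force"],s["moment"],s["eef_pos"]]); env.read_camera("wrist")
L=np.array(L);print(L.mean(0),L.std(0)[:6],s["t"])
E
python3 samp.py
```

```text
[ -0.125  -0.107  -0.337   0.039   0.048   0.003 636.328 142.788 114.918] [0.31  0.316 0.273 0.021 0.027 0.016] 14.6333
```

>>> drive_tool --commands '[{"dx": 0, "dy": 0, "dz": -2.4, "yaw": 0}, {"dx": 0, "dy": 0, "dz": -0.5, "yaw": 0}, {"dx": 0, "dy": 0, "dz": -0.5, "yaw": 0}, {"dx": 0, "dy": 0, "dz": -0.4, "yaw": 0}, {"dx": 0, "dy": 0, "dz": 0, "yaw": 0}]'

```text
t: 15.1
eef_pos: [636.5, 143.0, 112.5]
tcp_rot: [3.142, -0.001, -0.012]
ft_force: [-3.7, -1.3, 13.2]
opening: 0.005
```

```bash
python3 samp.py
```

```text
[ -3.49   -0.836  12.326  -0.142   0.748  -0.004 636.493 143.032 112.491] [0.105 0.298 0.676 0.014 0.029 0.032] 15.3
```

>>> drive_tool --commands '[{"dx": -0.5, "dy": 0, "dz": 0, "yaw": 0}, {"dx": -0.3, "dy": 0, "dz": 0, "yaw": 0}, {"dx": 0, "dy": 0, "dz": 0, "yaw": 0}]'

```text
t: 15.6
eef_pos: [636.5, 143.0, 112.5]
tcp_rot: [-3.141, -0.003, -0.012]
ft_force: [0.5, -0.4, 9.1]
opening: 0.002
```

```bash
python3 samp.py
```

```text
[  0.272  -0.71    9.926  -0.096   0.015   0.024 636.511 143.039 112.516] [0.789 0.392 0.774 0.044 0.024 0.045] 15.8
```

Moment analysis puts the contact at the fingertip, near the tool axis, so the leftmost plate really is rigid at 12 N. I'll slide along lightly and watch for a drop.

>>> drive_tool --commands '[{"dx": 0.5, "dy": 0, "dz": 0.9, "yaw": 0}, {"dx": 0, "dy": -6, "dz": 0, "yaw": 0}, {"dx": 0, "dy": -6, "dz": 0, "yaw": 0}, {"dx": 0, "dy": 0, "dz": 0, "yaw": 0}]'

```text
t: 16.18
eef_pos: [636.4, 130.4, 112.5]
tcp_rot: [-3.141, -0.001, -0.012]
ft_force: [0.6, -0.4, 5.7]
opening: 0.008
```

>>> drive_tool --commands '[{"dx": 0, "dy": -6, "dz": 0, "yaw": 0}, {"dx": 0, "dy": -6, "dz": 0, "yaw": 0}]'

```text
t: 16.35
eef_pos: [636.4, 119.3, 112.5]
tcp_rot: [-3.141, -0.001, -0.012]
ft_force: [0.3, 3.0, 6.0]
opening: 0.006
```

>>> drive_tool --commands '[{"dx": 0, "dy": -6, "dz": 0, "yaw": 0}, {"dx": 0, "dy": -6, "dz": 0, "yaw": 0}]'

```text
t: 16.52
eef_pos: [636.0, 106.7, 112.2]
tcp_rot: [-3.141, -0.0, -0.012]
ft_force: [0.7, 2.2, 5.0]
opening: 0.001
```

>>> drive_tool --commands '[{"dx": -0.5, "dy": -6, "dz": 0, "yaw": 0}, {"dx": 0, "dy": -6, "dz": 0, "yaw": 0}]'

```text
t: 16.68
eef_pos: [635.5, 94.6, 112.1]
tcp_rot: [-3.141, -0.0, -0.012]
ft_force: [0.1, 3.1, 4.3]
opening: 0.005
```

>>> drive_tool --commands '[{"dx": 0, "dy": -6, "dz": 0, "yaw": 0}, {"dx": 0, "dy": -6, "dz": 0, "yaw": 0}]'

```text
t: 16.85
eef_pos: [635.4, 82.4, 112.1]
tcp_rot: [3.142, 0.0, -0.012]
ft_force: [0.5, 2.6, 4.4]
opening: 0.007
```

>>> drive_tool --commands '[{"dx": 0, "dy": 0, "dz": 2, "yaw": 0}, {"dx": -0.5, "dy": 6, "dz": 0, "yaw": 0}, {"dx": 0, "dy": 0, "dz": -2, "yaw": 0}, {"dx": 0, "dy": 0, "dz": -0.5, "yaw": 0}, {"dx": 0, "dy": 0, "dz": 0, "yaw": 0}]'

```text
t: 17.27
eef_pos: [634.8, 89.5, 111.4]
tcp_rot: [-3.142, 0.0, -0.011]
ft_force: [0.4, 0.9, 1.9]
opening: 0.005
```

>>> drive_tool --commands '[{"dx": 0, "dy": 0, "dz": -0.5, "yaw": 0}, {"dx": 0, "dy": 0, "dz": 0, "yaw": 0}]'

```text
t: 17.43
eef_pos: [634.9, 89.3, 111.1]
tcp_rot: [-3.141, -0.0, -0.012]
ft_force: [-1.1, 1.6, 3.0]
opening: 0.001
```

It gives way here: z is falling while the force stays around 2–3 N. This is the second plate from the left, so I press on.

>>> drive_tool --commands '[{"dx": 0, "dy": 0, "dz": -0.6, "yaw": 0}, {"dx": 0, "dy": 0, "dz": -0.6, "yaw": 0}, {"dx": 0, "dy": 0, "dz": 0, "yaw": 0}]'

```text
t: 17.68
eef_pos: [635.0, 89.3, 110.0]
tcp_rot: [-3.141, -0.0, -0.012]
ft_force: [-2.0, 3.0, 4.4]
opening: 0.008
```

>>> drive_tool --commands '[{"dx": 0, "dy": 0, "dz": -0.7, "yaw": 0}, {"dx": 0, "dy": 0, "dz": -0.7, "yaw": 0}, {"dx": 0, "dy": 0, "dz": 0, "yaw": 0}]'

```text
t: 17.93
eef_pos: [634.9, 89.3, 108.7]
tcp_rot: [-3.141, -0.0, -0.012]
ft_force: [-0.9, 3.5, 4.8]
opening: 0.005
```

>>> drive_tool --commands '[{"dx": 0, "dy": 0, "dz": -0.8, "yaw": 0}, {"dx": 0, "dy": 0, "dz": -0.8, "yaw": 0}, {"dx": 0, "dy": 0, "dz": -0.8, "yaw": 0}, {"dx": 0, "dy": 0, "dz": 0, "yaw": 0}]'

```text
t: 18.27
eef_pos: [635.0, 89.2, 106.5]
tcp_rot: [-3.141, -0.0, -0.012]
ft_force: [-1.9, 2.3, 6.8]
opening: 0.004
```

>>> drive_tool --commands '[{"dx": 0, "dy": 0, "dz": -0.8, "yaw": 0}, {"dx": 0, "dy": 0, "dz": -0.8, "yaw": 0}, {"dx": 0, "dy": 0, "dz": 0, "yaw": 0}]'

```text
t: 18.52
eef_pos: [635.0, 89.2, 104.9]
tcp_rot: [-3.141, -0.0, -0.012]
ft_force: [-2.4, 2.6, 7.3]
opening: 0.005
```

>>> drive_tool --commands '[{"dx": 0, "dy": 0, "dz": -0.7, "yaw": 0}, {"dx": 0, "dy": 0, "dz": -0.7, "yaw": 0}, {"dx": 0, "dy": 0, "dz": 0, "yaw": 0}]'

```text
t: 18.77
eef_pos: [635.0, 89.2, 103.5]
tcp_rot: [-3.141, -0.0, -0.012]
ft_force: [-1.5, 3.5, 7.7]
opening: 0.004
```

>>> drive_tool --commands '[{"dx": 0, "dy": 0, "dz": -0.7, "yaw": 0}, {"dx": 0, "dy": 0, "dz": -0.7, "yaw": 0}, {"dx": 0, "dy": 0, "dz": 0, "yaw": 0}]'

```text
t: 19.02
eef_pos: [635.0, 89.2, 102.1]
tcp_rot: [-3.141, -0.0, -0.012]
ft_force: [-3.0, 1.9, 7.7]
opening: 0.005
```

Run:
```python
from h import *
np.set_printoptions(precision=1,suppress=True)
env.read_camera("side")
pic("side","s12.png")
for r in env.place_of("handle","side")[:2]: print(r, onplane("side",r["pixel"],103))
```

```text
{'pixel': [252.4, 221.8], 'conf': 0.79} [510.1   8.9 103. ]
```

View pics/s12.png

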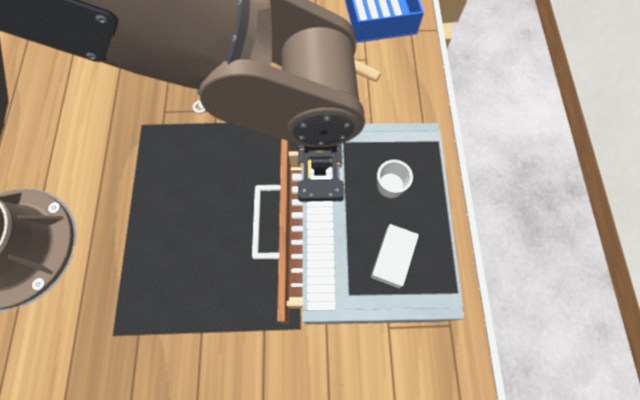

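The drawer has popped out: the handle sits at col ~252, x≈510, which is about 31 mm out. I lift straight up and let the catch return.

>>> drive_tool --commands '[{"dx": 0, "dy": 0, "dz": 6, "yaw": 0}, {"dx": 0, "dy": 0, "dz": 8, "yaw": 0}, {"dx": 0, "dy": 0, "dz": 10, "yaw": 0}, {"dx": 0, "dy": 0, "dz": 20, "yaw": 0}, {"dx": 0, "dy": 0, "dz": 0, "yaw": 0}]'

```text
t: 19.58
eef_pos: [636.3, 88.8, 149.2]
tcp_rot: [3.141, -0.005, -0.012]
ft_force: [0.2, 0.9, 1.0]
opening: 0.006
```

>>> drive_tool --commands '[{"dx": -25, "dy": -20, "dz": 0, "yaw": 0}, {"dx": -25, "dy": -20, "dz": 0, "yaw": 0}, {"dx": -25, "dy": -20, "dz": 0, "yaw": 0}, {"dx": -25, "dy": -20, "dz": 0, "yaw": 0}, {"dx": 0, "dy": 0, "dz": 0, "yaw": 0}]'

```text
t: 20.0
eef_pos: [531.0, 6.8, 145.5]
tcp_rot: [3.141, 0.003, -0.014]
ft_force: [0.3, 0.5, 0.2]
opening: 0.004
```

Run:
```python
from h import *
np.set_printoptions(precision=1,suppress=True)
s=env.state();print(s["eef_pos"],s["ft_force"])
pic("scene","sc13.png")
for r in env.place_of("handle","scene")[:2]: print(r, onplane("scene",r["pixel"],103))
im=pic("wrist","w13.png");env.calibration("wrist")
for r in env.place_of("handle","wrist")[:2]: print(r, onplane("wrist",r["pixel"],103))
```

```text
[531.    6.8 145.5] [0.3 0.5 0.2]
{'pixel': [250.7, 160.8], 'conf': 0.63} [514.1   4.7 103. ]
{'pixel': [319.8, 233.3], 'conf': 0.94} [515.3  10.4 103. ]
```

View pics/sc13.png

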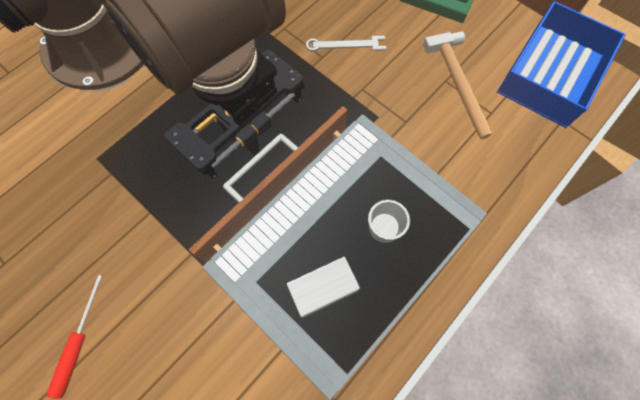

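View pics/w13.png

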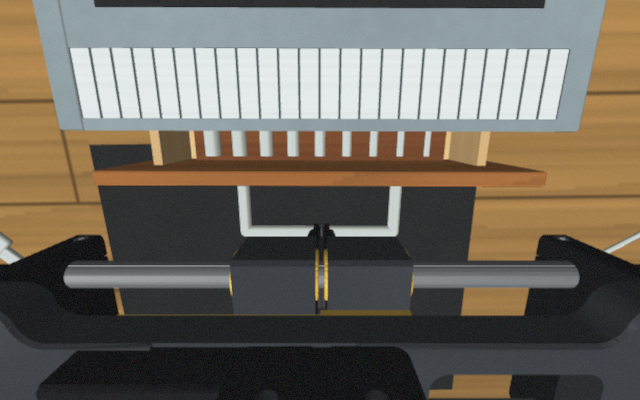

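>>> drive_tool --commands '[{"dx": 2, "dy": 1, "dz": -15, "yaw": 0}, {"dx": 0, "dy": 0, "dz": -15, "yaw": 0}, {"dx": 0, "dy": 0, "dz": -15, "yaw": 0}, {"dx": 0, "dy": 0, "dz": -5, "yaw": 0}, {"dx": 0, "dy": 0, "dz": 0, "yaw": 0}]'

```text
t: 20.62
eef_pos: [536.9, 10.6, 94.4]
tcp_rot: [-3.141, 0.002, -0.011]
ft_force: [0.7, 0.8, 0.2]
opening: 0.003
```

Run:
```python
from h import *
np.set_printoptions(precision=1,suppress=True)
s=env.state();print(s["eef_pos"],s["ft_force"])
im=pic("wrist","w14.png");env.calibration("wrist")
for r in env.place_of("handle","wrist")[:2]: print(r, onplane("wrist",r["pixel"],103))
```

```text
[536.9  10.6  94.4] [0.7 0.8 0.2]
```

View pics/w14.png

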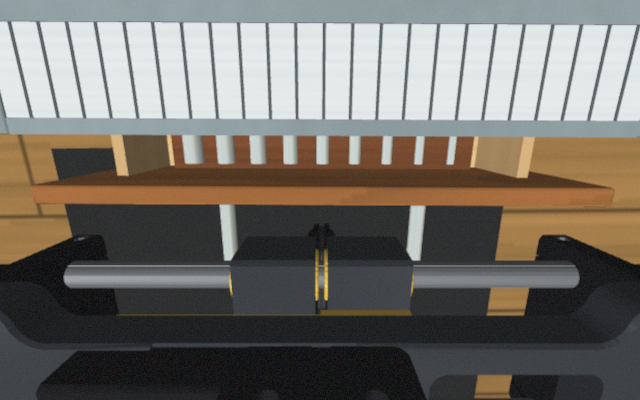

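The tip is in the gap behind the bar. The drawer front's edge is at row ~200 and the posts are at cols 228 and 416.

>>> drive_tool --commands '[{"dx": 0, "dy": 0, "dz": -6, "yaw": 0}, {"dx": 0, "dy": 0, "dz": -6, "yaw": 0}, {"dx": 0, "dy": 0, "dz": 0, "yaw": 0}]'

```text
t: 20.97
eef_pos: [536.6, 10.0, 82.9]
tcp_rot: [3.142, 0.001, -0.012]
ft_force: [-0.4, -0.6, 0.2]
opening: 0.001
```

>>> drive_tool --commands '[{"dx": 0, "dy": 0, "dz": -6, "yaw": 0}, {"dx": 0, "dy": 0, "dz": -6, "yaw": 0}, {"dx": 0, "dy": 0, "dz": 0, "yaw": 0}]'

```text
t: 21.22
eef_pos: [536.4, 10.0, 70.5]
tcp_rot: [-3.142, 0.001, -0.012]
ft_force: [-1.1, 0.8, -0.1]
opening: 0.007
```

>>> drive_tool --commands '[{"dx": 0, "dy": 0, "dz": -6, "yaw": 0}, {"dx": 0, "dy": 0, "dz": -4, "yaw": 0}, {"dx": 0, "dy": 0, "dz": 0, "yaw": 0}]'

```text
t: 21.47
eef_pos: [536.6, 10.0, 60.8]
tcp_rot: [-3.142, 0.001, -0.012]
ft_force: [0.1, 0.4, -0.1]
opening: 0.003
```

>>> drive_tool --commands '[{"dx": -5, "dy": 0, "dz": 0, "yaw": 0}, {"dx": -5, "dy": 0, "dz": 0, "yaw": 0}, {"dx": -5, "dy": 0, "dz": 0, "yaw": 0}, {"dx": -5, "dy": 0, "dz": 0, "yaw": 0}, {"dx": 0, "dy": 0, "dz": 0, "yaw": 0}]'

```text
t: 21.88
eef_pos: [515.7, 10.1, 61.8]
tcp_rot: [3.142, 0.001, -0.012]
ft_force: [-0.0, -0.2, -0.1]
opening: 0.007
```

Run:
```python
from h import *
np.set_printoptions(precision=1,suppress=True)
s=env.state();print(s["eef_pos"],s["ft_force"])
im=pic("side","s15.png")
for r in env.place_of("handle","side")[:2]: print(r, onplane("side",r["pixel"],103))
```

```text
[515.7  10.1  61.8] [-0.  -0.2 -0.1]
{'pixel': [241.5, 218.3], 'conf': 0.79} [489.9  16.2 103. ]
```

View pics/s15.png

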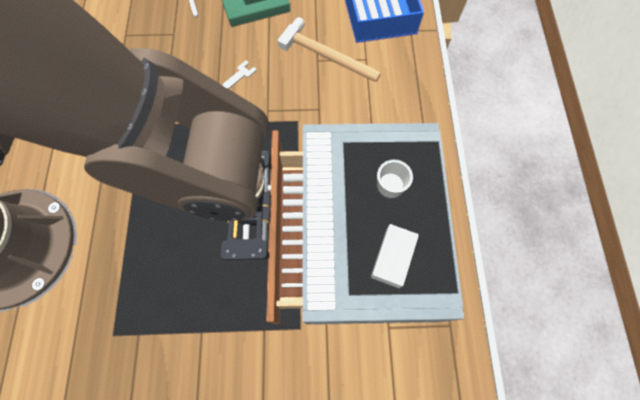

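The drawer is following: its front moved from col ~283 to ~273. I keep pulling until the stop shows as force.

>>> drive_tool --commands '[{"dx": -7, "dy": 0, "dz": 0, "yaw": 0}, {"dx": -7, "dy": 0, "dz": 0, "yaw": 0}, {"dx": -7, "dy": 0, "dz": 0, "yaw": 0}, {"dx": -7, "dy": 0, "dz": 0, "yaw": 0}, {"dx": -7, "dy": 0, "dz": 0, "yaw": 0}]'

```text
t: 22.4
eef_pos: [481.1, 10.1, 61.7]
tcp_rot: [-3.142, 0.0, -0.012]
ft_force: [1.8, 1.9, 0.6]
opening: 0.008
```

>>> drive_tool --commands '[{"dx": -4, "dy": 0, "dz": 0, "yaw": 0}, {"dx": -4, "dy": 0, "dz": 0, "yaw": 0}, {"dx": 0, "dy": 0, "dz": 0, "yaw": 0}]'

```text
t: 22.65
eef_pos: [472.9, 10.0, 61.6]
tcp_rot: [3.142, 0.001, -0.012]
ft_force: [0.5, -0.8, -0.7]
opening: 0.005
```

>>> drive_tool --commands '[{"dx": -2, "dy": 0, "dz": 0, "yaw": 0}, {"dx": -2, "dy": 0, "dz": 0, "yaw": 0}, {"dx": 0, "dy": 0, "dz": 0, "yaw": 0}]'

```text
t: 22.9
eef_pos: [469.7, 10.0, 61.6]
tcp_rot: [3.141, 0.0, -0.012]
ft_force: [0.5, -0.4, 0.4]
opening: 0.002
```

>>> drive_tool --commands '[{"dx": -1.5, "dy": 0, "dz": 0, "yaw": 0}, {"dx": -1.5, "dy": 0, "dz": 0, "yaw": 0}, {"dx": 0, "dy": 0, "dz": 0, "yaw": 0}]'

```text
t: 23.15
eef_pos: [466.7, 10.0, 61.6]
tcp_rot: [3.142, 0.0, -0.012]
ft_force: [0.0, -0.7, 0.6]
opening: 0.004
```

>>> drive_tool --commands '[{"dx": -1.5, "dy": 0, "dz": 0, "yaw": 0}, {"dx": -1.5, "dy": 0, "dz": 0, "yaw": 0}, {"dx": 0, "dy": 0, "dz": 0, "yaw": 0}]'

```text
t: 23.4
eef_pos: [463.6, 10.0, 61.6]
tcp_rot: [3.142, 0.0, -0.012]
ft_force: [0.8, 0.2, 0.5]
opening: 0.005
```

>>> drive_tool --commands '[{"dx": -1, "dy": 0, "dz": 0, "yaw": 0}, {"dx": -1, "dy": 0, "dz": 0, "yaw": 0}, {"dx": 0, "dy": 0, "dz": 0, "yaw": 0}]'

```text
t: 23.65
eef_pos: [463.0, 10.0, 61.8]
tcp_rot: [3.141, -0.003, -0.012]
ft_force: [5.1, 1.0, -4.9]
opening: 0.007
```

>>> drive_tool --commands '[{"dx": -1, "dy": 0, "dz": 0, "yaw": 0}, {"dx": -1, "dy": 0, "dz": 0, "yaw": 0}, {"dx": 0, "dy": 0, "dz": 0, "yaw": 0}]'

```text
t: 23.9
eef_pos: [463.0, 9.8, 62.0]
tcp_rot: [3.141, -0.007, -0.012]
ft_force: [12.9, 2.5, -9.0]
opening: -0.001
```

Stop reached: the force climbs and x stays at 463. Back off into the gap, then up.

>>> drive_tool --commands '[{"dx": 3, "dy": 0, "dz": 0, "yaw": 0}, {"dx": 4, "dy": 0, "dz": 0, "yaw": 0}, {"dx": 4, "dy": 0, "dz": 0, "yaw": 0}, {"dx": 0, "dy": 0, "dz": 0, "yaw": 0}]'

```text
t: 24.23
eef_pos: [471.5, 9.9, 61.6]
tcp_rot: [3.141, 0.0, -0.012]
ft_force: [-1.2, 0.0, -0.8]
opening: 0.003
```

>>> drive_tool --commands '[{"dx": 0, "dy": 0, "dz": 8, "yaw": 0}, {"dx": 0, "dy": 0, "dz": 15, "yaw": 0}, {"dx": 0, "dy": 0, "dz": 20, "yaw": 0}, {"dx": 0, "dy": 0, "dz": 20, "yaw": 0}, {"dx": 0, "dy": 0, "dz": 20, "yaw": 0}]'

```text
t: 24.65
eef_pos: [470.4, 10.1, 146.0]
tcp_rot: [3.142, 0.001, -0.012]
ft_force: [0.4, -0.8, -0.2]
opening: 0.007
```

>>> drive_tool --commands '[{"dx": 0, "dy": -30, "dz": 10, "yaw": 0}, {"dx": 0, "dy": -30, "dz": 10, "yaw": 0}, {"dx": 0, "dy": -30, "dz": 5, "yaw": 0}, {"dx": 0, "dy": -30, "dz": 0, "yaw": 0}, {"dx": 0, "dy": -30, "dz": 0, "yaw": 0}]'

```text
t: 25.07
eef_pos: [470.5, -141.3, 170.7]
tcp_rot: [3.141, -0.001, -0.012]
ft_force: [-0.1, 0.8, 0.1]
opening: 0.002
```

Run:
```python
from h import *
np.set_printoptions(precision=1,suppress=True)
pic("side","s16.png")
Z=dict(handle=103,tin=140,block=140)
for q in Z:
  for r in env.place_of(q,"side")[:1]: print(q,r["conf"], onplane("side",r["pixel"],Z[q]))
pic("scene","sc16.png")
for q in Z:
  for r in env.place_of(q,"scene")[:1]: print(q,r["conf"], onplane("scene",r["pixel"],Z[q]))
s=env.state();print(s["eef_pos"],s["ft_force"],s["t"])
```

```text
handle 0.65 [441.5  10.4 103. ]
tin 0.8 [761.9  60.  140. ]
block 0.74 [750.5 -71.2 140. ]
handle 0.64 [447.7   8.8 103. ]
tin 0.87 [763.5  60.9 140. ]
block 0.58 [759.  -73.6 140. ]
[ 470.9 -139.   169.8] [ 0.7 -0.2  0.3] 25.4667
```

View pics/s16.png

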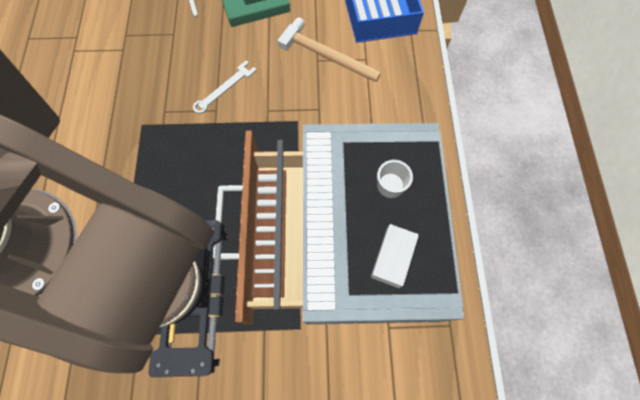

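View pics/sc16.png

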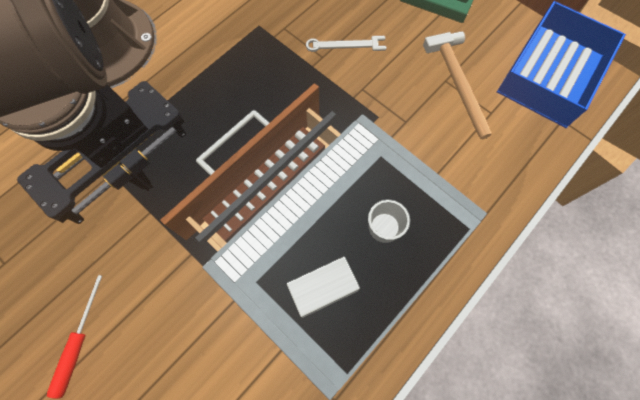

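```bash
python3 -c "
from cell import env
print(env.job_done())"
```

```text
the job is handed in; nothing more can be done
None
```

The drawer is open, about 97–99 mm of its 100 mm by both cameras, and I handed the job in at about 25.5 s. No verdict was reported.

- **Finding the catch:** It is the second plate from the left. My first light press there read as rigid; sliding back along the strip showed it giving way.
- **Pressing it:** I pushed it down about 10 mm with roughly 8 N, and the drawer popped out about 31 mm. The highest force I read before that was about 13 N.
- **Opening the drawer:** I lifted off so the catch could come back up, hooked the closed fingertips behind the handle bar and pulled to the stop. I then backed off, and the last force reading was only noise.
- **Tin and block:** In the final camera checks both were within about 4 mm of their first measurements.

- **Fingertip height:** The fingers touched the strip with the tool point at about 112.5 mm, although it should have been at 140 mm. They appear to end about 27 mm short of the stated tool point, so I set the handle hook depth from that contact.
- **Catch return:** I had no direct reading of the catch. I take it as back up because the tool was lifted well clear and the strip looks flush in the last pictures.

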